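# Shim the hanging foot of the rice cooker stand

### The arm

A 7-joint arm with a two-finger parallel gripper is mounted at the origin on the work surface. World frame = base frame: x ahead of the robot, y to its left, z up, the work surface at z = 0. Lengths are in m, angles in rad, forces in N, time in s.
With the tool pointing down it reaches from about 0.4 to 0.925 m from the base axis. Payload 5.6 kg.
Tool frame: the origin (TCP) lies on the centre line of the jaws, within the pads' length; the fingertips stand ctrl.tip_extent ahead of it and the grasp point (between the pads) lies 11 mm behind it (ctrl.tip_extent is the distance from the TCP to the fingertips, in m); z points along the fingers, y is the line along which they close (so a half turn about z gives the same grasp; the last joint's range is limited). The gripper opens to 85 mm and grips with 20 to 120 N. Pads are 22 mm wide; open, the fingers measure 114 mm over their backs; the gripper's body (76 mm by 85 mm) begins 54 mm behind the grasp point. The pads swing forward as they close: fully open they stand 13 mm farther back than shut.
Start: joints at [1.252, 0.468, -0.012, 1.603, 0.006, 1.071, -0.056], TCP at [0.177, -0.625, 0.239] pointing down, gripper open.
Joint ranges: [-2.53, 2.53], [-0.31, 2.02], [-1.57, 1.55], [0.28, 2.44], [-1.29, 4.43], [0.15, 1.84], [-2.92, 2.92]. Speed limits (rad/s): [2.57, 2.57, 3.14, 3.14, 3.14, 3.14, 3.14].

### API

Orientations are given as a unit quaternion [x, y, z, w].
In Python, from plant import ctrl, cams gives the robot as it stands. The module is installed in compiled form; this text tells all that it offers.
- The arm moves only by the tool step_arm, never from a script. Its argument "commands" is a list of rows, each a list of 3 entries, a list of its own where there are three numbers: the shift along the world's x, y, z in cm, then the turn about the world's z in degrees, then the closure, from -1 (fully open) to 1 (shut), so that 0 is half open. A call has 1 to 10 rows; each row is the pose to reach, as a shift and turn from the pose commanded when the call began; what a row does not reach only later rows make up. A row lasts 1/12 s, in which the tool goes at most 41.7 mm and 7.16 degrees, less where a joint would pass 70% of its speed; a pose out of reach is approached as far as the arm can. A call with a gripper value outside its range is refused whole. The fingers move at their own pace and stop on an object; the grip force is fixed at half the most. Time passes only in rows, so rows that repeat a pose let the fingers close. It gives the time, the measured TCP pose, the force, the opening and the grip force at its end, in the units of the state.
- ctrl.get_obs(): the state, without advancing time (a new reading comes with each control period).
- cams.camera(name): name is "side" or "top"; returns the picture (384x512x3 uint8, red, green, blue); there is no depth.
- cams.get_calibration(name): a dict with "fx", "fy", "cx", "cy" (pixels), "rvec" (rotation vector, rad) and "tvec" (3), from world to camera coordinates, as OpenCV has them. Camera axes: x right, y down, z forward; pixel columns grow to the right and rows downward; lengths in m; the calibration is good to about 2 mm. A picture is of the moment at which its call begins. get_calibration takes no time and is no camera call.
- ctrl.close_job(): hands the job in; it is judged then, once.
The state is a dict: "clock": time; "joint_positions": joint angles; "qd": joint speeds; "joint_torque": joint torques, N m; "position": TCP position; "eef_rot": TCP orientation; "force": force on the tool from outside, world axes, zero at the start; "ft_torque": the same for the moment, N m; "gripper_width": finger opening in m; "grasp_force": force on a finger pad.
Only numpy, scipy, OpenCV 4.12 (cv2) and the standard library are available. Lean on these libraries where they do the work, as an engineer would, in place of code of your own. Each camera call takes 0.05 s, during which the arm holds its last target. There are 200 camera calls.

### The job

The rice cooker's stand rocks because its front foot on the side farther from the robot hangs a little clear of the worktop. Take the tapered black shim by its fin and slide it flat along the worktop, thin end first and straight in from the front, under that foot until you feel a light but definite drag of about 12 N, then let go and leave it snug there. Never force it in so hard that the stand is jacked up, and leave the other things on the worktop where they are.

Things in the scene. Friction and masses are not known exactly. Their poses are not given: they have to be found in the camera images.
- stand: Dark steel appliance stand with a black rice cooker on it, immovable. Origin on the worktop below the centre of the hanging foot. +x points level from the open front side into the stand (the way the shim is pushed, roughly world +y); +y runs along the front edge to the other front foot, 240 mm away, which stands on the worktop.
- foot_spot (a point): Spot on the worktop right below the hanging foot: a rubber dome 28 mm across, round underneath. The gap below it is 4 to 10 mm, differs each time and is not reported. Once touched, the foot yields upward by 1 mm for about 6 N. Right fit: it bears on the shim with 3 to 13 N after you let go (8 is ideal). Above 22 N the stand is jacked up.
- lug (a point): Top of the flat frame lug above the hanging foot, 55 mm above the worktop; a screw head on it reaches up to 80 mm. The lug ends 28 mm in front of the foot's centre; the cooker's front face is 80 mm behind it.
- shim: Loose black plastic shim, 70 g, lying flat, 159 mm long, 36 mm wide. Origin on its underside below the middle of its grip fin; +x points to the thin tip. From the tip (2 mm thick) it thickens by 1 in 8 over 96 mm to 14 mm, then is 14 mm thick under the fin. Under the foot, pushing takes about 1.4 N for each N the foot bears down, rising about 1 N per mm of push.
- shim_grip (a point): Centre of the shim's grip fin, 37 mm above its underside. The upright fin is 40 mm long (along the shim), 16 mm thick (across it), and stands from 14 to 60 mm above the worktop. Closing fingers or a hand that bears down press the shim on the worktop and add a drag of their own.
- shim_tip (a point): Middle of the lower edge of the shim's thin tip, 135 mm ahead of the fin's centre.
- mug: White mug, 76 mm wide, 90 mm high; origin under its centre. Leave alone.
- bowl: Blue bowl, 110 mm wide, 50 mm high; origin under its centre. Leave alone.
- jar: Glass jar with steel cap, 60 mm wide, 100 mm high; origin under its centre. Leave alone.
- spoon: Spoon lying flat; leave alone.
- can: Food can, 68 mm wide, 110 mm high; origin under its centre. Leave alone.
- slip: Flat untapered wooden slip, 90 x 40 x 8 mm, not the shim; leave alone.
- driver: Screwdriver lying flat; leave alone.
There are look-alikes about, which are no part of the job. Of the things like the shim, leave any that is red; of the rest the smaller one is meant.

How it is judged:
On the way, in this order (a step that is already met when the one before it is completed fails the run):
1. the shim is held in the gripper (contact force between the fingers and shim above 2 N), for 0.1 s.
2. the held shim is slid under the hanging foot until the foot bears on it (contact force between the fingers and shim above 1 N and contact force between shim and stand above 2 N and x of shim_tip in the frame of stand above 0.005 m), for 0.1 s.
At the end, for the whole second after the job is handed in: The foot bears on the released shim with 3 to 13 N; the shim lies flat (within 0.06 rad) with its tip at least 10 mm past the foot's centre, points straight in within 0.25 rad with its fin within 30 mm of the foot's centre line, and is at rest (contact force between shim and stand between 3 and 13 N and x of shim_tip in the frame of stand above 0.01 m and y of shim_grip in the frame of stand between -0.03 and 0.03 m and angle between the x axis of shim and the x axis of stand, either way round below 0.25 rad and angle between shim's own z axis and vertical below 0.06 rad and linear speed of shim below 0.01 m/s); the robot touches nothing.
It fails at once if the shim is forced in: it bears on the stand with more than 22 N (contact force between shim and stand above 22 N).
It fails at once if another thing on the worktop is moved more than 30 mm (distance of any of mug, bowl, jar, spoon, can, slip, driver from where it was at the start of the episode above 0.03 m).
It also fails if it takes over 67 s, if anything falls off the work surface, if the arm or the gripper's body presses on something with over 40 N, if the wrist force passes 120 N, or if a joint passes its speed limit or range.

## Working session

There is one attempt and no reset: what is moved stays moved. The work goes in short steps, Python scripts to look and compute and a tool call to move; the robot and the scene stay as the last step left them, time stands still between calls to the robot, and variables do not carry over. Pictures are saved under pics/ and viewed, at most 10 in all, crops included, and the job is handed in when it is done.

Besides the shell and the picture viewer there is one more tool, called after ">>>" in YAML: its name, and indented under it one key for each argument. step_arm: Moves the arm, as the interface text tells. Its arguments: {"type":"object","properties":{"commands":{"type":"array","items":{"type":"array"}}},"required":["commands"]}

```bash
mkdir -p pics
cat > h.py <<'E'
import numpy as np, cv2
from plant import ctrl, cams
def snap(n,f,crop=None,s=1):
    im=cams.camera(n)[:,:,::-1]
    cv2.imwrite(f'pics/{f}_full.png',im)
    if crop: x0,y0,x1,y1=crop; im=im[y0:y1,x0:x1]
    cv2.imwrite(f'pics/{f}.png',cv2.resize(im,None,fx=s,fy=s,interpolation=cv2.INTER_CUBIC))
def cal(n):
    c=cams.get_calibration(n);K=np.array([[c['fx'],0,c['cx']],[0,c['fy'],c['cy']],[0,0,1]])
    return K,np.array(c['rvec'],float).ravel(),np.array(c['tvec'],float).ravel()
def ray(n,px,z):
    K,r,t=cal(n);R=cv2.Rodrigues(r)[0];o=-R.T@t;d=R.T@np.linalg.inv(K)@np.array([px[0],px[1],1.])
    return o+d*(z-o[2])/d[2]
def proj(n,P):
    K,r,t=cal(n);return cv2.projectPoints(np.array(P,float).reshape(-1,3),r,t,K,None)[0].reshape(-1,2)
E
python3 - <<'E'
from h import *
snap('top','t0',None,1.5);snap('side','s0',None,1.5)
print(ctrl.get_obs(),ctrl.tip_extent)
for n in('top','side'):
    K,r,t=cal(n);print(n,K[0,0],-cv2.Rodrigues(r)[0].T@t)
E
```

```text
{'clock': 0.1, 'joint_positions': array([ 1.25200914,  0.4683013 , -0.01157837,  1.6035334 ,  0.00598048,
        1.07138513, -0.05626523]), 'qd': array([ 0.00074014, -0.00195082,  0.00018672, -0.00302211,  0.00025921,
        0.00073159,  0.00079859]), 'joint_torque': array([ 9.40640202e-04, -5.33514118e+01,  2.15701223e-02, -2.51964515e+01,
        1.14633309e-02,  4.28503234e-03, -3.76742162e-05]), 'position': array([ 0.17679412, -0.62499046,  0.23842486]), 'eef_rot': array([ 9.90511602e-01,  1.37426821e-01, -1.63154451e-04, -7.79519226e-04]), 'force': array([-0.9242215 ,  0.91635972,  0.27780083]), 'ft_torque': array([ 0.01167121,  0.02886059, -0.03327973]), 'grasp_force': 0.0, 'gripper_width': 0.0856099559971582} 0.008
top 430.84272827060465 [ 0.31524548 -0.13405728  1.22395412]
side 442.109023896803 [0.46716193 0.69889079 0.76634584]
```

View pics/t0.png

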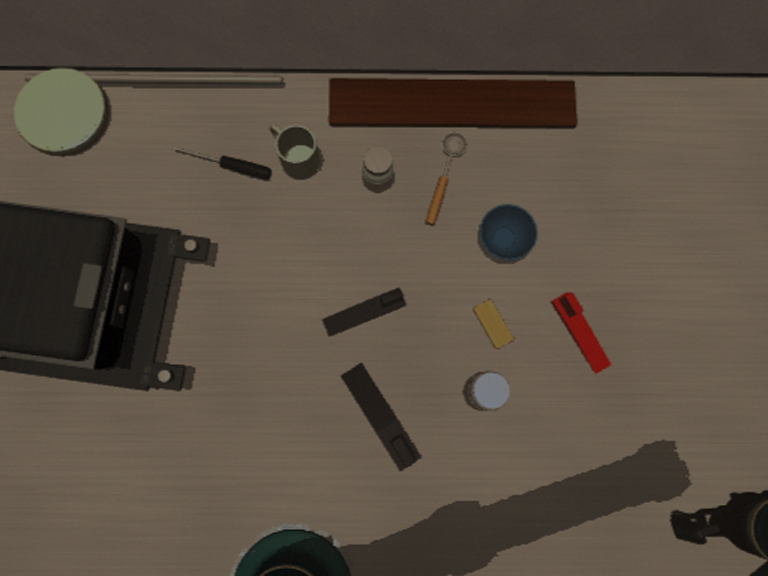

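View pics/s0.png

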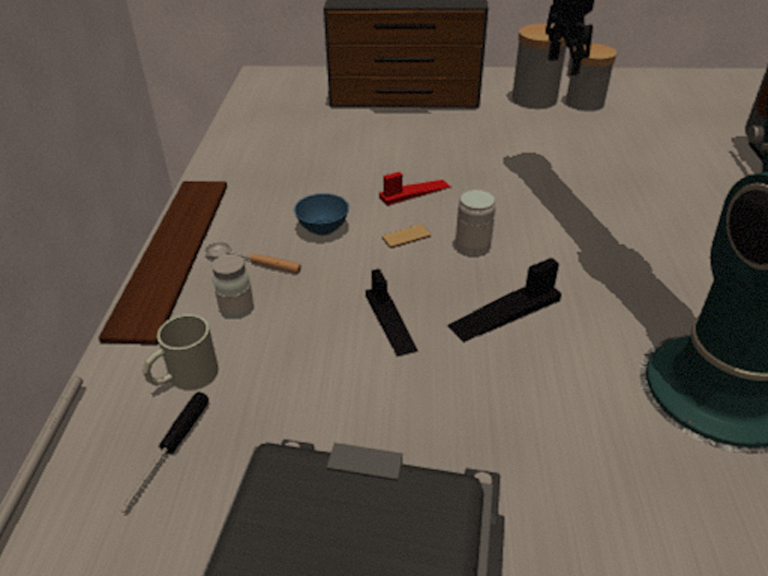

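The top view shows the black small shim (365,312), the black large one (380,415), the red one (580,330) and the wooden slip (493,323), all in 1.5x pixels. I choose the small black one. Its fin is at (393,298) and its tip at (327,325). The hanging foot is under the lug with its screw at (190,245). I'll check this in one crop.

Run:
```python
import cv2
im=cv2.imread('pics/t0_full.png');c=im[145:265,100:285]
c=cv2.convertScaleAbs(c,alpha=1.8,beta=10)
cv2.imwrite('pics/c1.png',cv2.resize(c,None,fx=4,fy=4,interpolation=cv2.INTER_CUBIC))
```

```text
(no output)
```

View pics/c1.png

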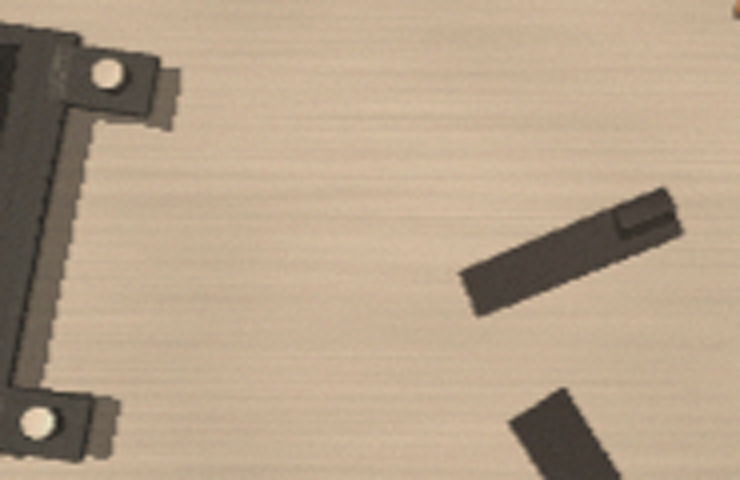

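Run:
```python
from h import *
f=lambda u,v,z:ray('top',(100+u/4-.4,145+v/4-.4),z)
s1=f(108,74,.08);s2=f(38,423,.08);print('screws',s1,s2,np.linalg.norm(s1-s2))
l=(f(160,58,.055)+f(150,116,.055))/2;print('lugend',l, np.linalg.norm((l-s1)[:2]))
d=(s2-s1)[:2];d/=np.linalg.norm(d);xs=np.array([d[1],-d[0]])
print('stand y',d,'x',xs,'ang',np.degrees(np.arctan2(xs[1],xs[0])))
tip=(f(460,272,.002)+f(478,317,.002))/2;b=(f(665,187,.014)+f(683,233,.014))/2
print('tip',tip,'back',b,np.linalg.norm((tip-b)[:2]),'width',np.linalg.norm(f(460,272,.002)-f(478,317,.002)))
a=(tip-b)[:2];a/=np.linalg.norm(a);print('shim ang',np.degrees(np.arctan2(a[1],a[0])))
fin=f(646,212,.06);print('fin',fin,'from tip',tip[:2]-.135*a)
R=cv2.Rodrigues(cal('side')[1])
print('side proj',proj('side',[fin,[tip[0],tip[1],.002],s1])*1.5)
from scipy.spatial.transform import Rotation as Ro
print(Ro.from_quat(ctrl.get_obs()['eef_rot']).as_matrix().round(3))
```

```text
screws [0.6117343  0.19121923 0.08      ] [0.37546434 0.22370511 0.08      ] 0.23849282794990126
lugend [0.6092009  0.16525269 0.055     ] 0.026089834365044477
stand y [-0.99067954  0.13621321] x [0.13621321 0.99067954] ang 82.1712199525027
tip [ 0.47185567 -0.05193947  0.002     ] back [ 0.53180033 -0.19778227  0.014     ] 0.15768158989986467 width 0.03490567755071575
shim ang 112.34376031438609
fin [ 0.52201834 -0.17614214  0.06      ] from tip [ 0.52317763 -0.17680362]
side proj [[378.56894409 273.95362491]
 [406.1110111  351.42400174]
 [291.8257999  442.6114633 ]]
[[ 0.962  0.272 -0.001]
 [ 0.272 -0.962  0.001]
 [-0.    -0.002 -1.   ]]
```

>>> step_arm:
  commands:
    - [[17,22,-4],48,-1]
    - [[34.5,44.9,-10],71,-1]
    - [[34.5,44.9,-10],71,-1]
    - [[34.5,44.9,-10],71,-1]
    - [[34.5,44.9,-10],71,-1]
    - [[34.5,44.9,-10],71,-1]
    - [[34.5,44.9,-10],71,-1]
    - [[34.5,44.9,-10],71,-1]
    - [[34.5,44.9,-10],71,-1]
    - [[34.5,44.9,-10],71,-1]

```text
clock: 0.93
position: [0.4276, -0.2983, 0.1668]
eef_rot: [0.725, 0.689, -0.0, -0.0]
force: [1.5, -0.5, -0.1]
gripper_width: 0.0854
grasp_force: 0.0
```

```bash
cat > st.py <<'E'
from h import *
from scipy.spatial.transform import Rotation as Ro
o=ctrl.get_obs();M=Ro.from_quat(o['eef_rot']).as_matrix()
a=np.degrees(np.arctan2(M[1,1],M[0,1]))
F=np.array([.612,.192]);xs=np.array([.1362,.9907]);ys=np.array([-.9907,.1362]);d=o['position'][:2]-F
print(round(o['clock'],2),'pos',o['position'].round(4),'closeline',round(a,2),'F',o['force'].round(2),'w',round(o['gripper_width'],4),'g',round(o['grasp_force'],1),'q',o['joint_positions'].round(2),'standxy',(d@xs).round(4),(d@ys).round(4),'Fx',(o['force'][:2]@xs).round(2))
E
python3 st.py
```

```text
0.93 pos [ 0.4276 -0.2983  0.1668] closeline -2.87 F [ 1.49 -0.5  -0.07] w 0.0854 g 0.0 q [ 0.88  0.38 -0.4   1.96  0.2   0.84  0.32] standxy -0.5109 0.1159 Fx -0.29
```

>>> step_arm:
  commands:
    - [[9.4,12.2,-4.5],25,-1]
    - [[9.4,12.2,-4.5],25,-1]
    - [[9.4,12.2,-4.5],25,-1]
    - [[9.4,12.2,-4.5],25,-1]
    - [[9.4,12.2,-4.5],25,-1]
    - [[9.4,12.2,-4.5],25,-1]
    - [[9.4,12.2,-4.5],25,-1]
    - [[9.4,12.2,-4.5],25,-1]

```text
clock: 1.6
position: [0.5202, -0.1797, 0.1222]
eef_rot: [0.562, 0.827, -0.001, 0.0]
force: [-0.3, 0.3, -0.3]
gripper_width: 0.0854
grasp_force: 0.0
```

```bash
python3 st.py
```

```text
1.6 pos [ 0.5202 -0.1797  0.1222] closeline 21.64 F [-0.27  0.34 -0.3 ] w 0.0854 g 0.0 q [ 0.66  0.51 -0.49  1.91  0.33  0.79  0.36] standxy -0.3807 0.0403 Fx 0.31
```

>>> step_arm:
  commands:
    - [[0.2,0.3,-3],0.7,-1]
    - [[0.2,0.3,-6],0.7,-1]
    - [[0.2,0.3,-8],0.7,-1]
    - [[0.2,0.3,-8.5],0.7,-1]
    - [[0.2,0.3,-8.5],0.7,-1]
    - [[0.2,0.3,-8.5],0.7,-1]

```text
clock: 2.1
position: [0.5234, -0.1761, 0.0381]
eef_rot: [0.556, 0.831, 0.0, 0.001]
force: [0.9, 0.8, 0.8]
gripper_width: 0.0855
grasp_force: 0.0
```

```bash
python3 st.py
python3 - <<'E'
from h import *
snap('side','s1',(190,120,350,260),4)
E
```

```text
2.1 pos [ 0.5234 -0.1761  0.0381] closeline 22.41 F [0.89 0.83 0.82] w 0.0855 g 0.0 q [ 0.6   0.64 -0.42  1.94  0.43  0.64  0.29] standxy -0.3767 0.0377 Fx 0.94
```

View pics/s1.png

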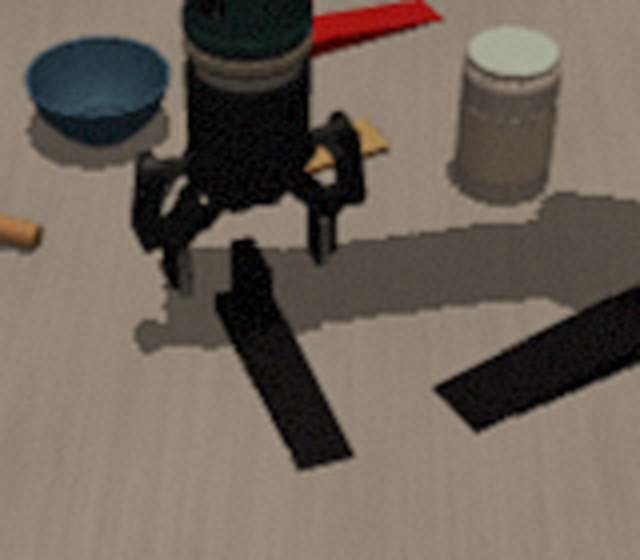

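The fin (crop pixel 250,275) stands midway between the fingers (175,280 and 325,240), so I'll close.

>>> step_arm:
  commands:
    - [[0,0,-0.3],0,-0.5]
    - [[0,0,-0.3],0,0]
    - [[0,0,-0.3],0,1]
    - [[0,0,-0.3],0,1]
    - [[0,0,-0.3],0,1]
    - [[0,0,-0.3],0,1]
    - [[0,0,-0.3],0,1]
    - [[0,0,-0.3],0,1]
    - [[0,0,-0.3],0,1]
    - [[0,0,-0.3],0,1]

```text
clock: 2.98
position: [0.5233, -0.1751, 0.0345]
eef_rot: [0.556, 0.831, 0.0, 0.0]
force: [-0.9, -0.8, 4.9]
gripper_width: 0.0154
grasp_force: 59.1
```

```bash
python3 st.py
```

```text
2.98 pos [ 0.5233 -0.1751  0.0345] closeline 22.5 F [-0.87 -0.76  4.94] w 0.0154 g 59.1 q [ 0.59  0.65 -0.42  1.94  0.43  0.64  0.29] standxy -0.3758 0.0379 Fx -0.87
```

>>> step_arm:
  commands:
    - [[0,0,0.1],0,1]
    - [[0.6,2,0.1],-4,1]
    - [[1.3,4,0.1],-8,1]
    - [[2.3,7,0.1],-13,1]
    - [[3.2,10,0.1],-18,1]
    - [[4.2,13,0.1],-22,1]
    - [[5.2,16,0.1],-26,1]
    - [[6,18.4,0.1],-30,1]
    - [[6.4,19.4,0.1],-30.3,1]
    - [[6.4,19.4,0.1],-30.3,1]

```text
clock: 3.82
position: [0.5874, 0.0227, 0.035]
eef_rot: [0.751, 0.66, 0.001, -0.0]
force: [0.3, 0.3, -0.8]
gripper_width: 0.0151
grasp_force: 58.5
```

```bash
python3 st.py
python3 - <<'E'
from h import *
snap('top','t2',(100,145,250,255),5);snap('side','s2')
E
```

```text
3.82 pos [0.5874 0.0227 0.035 ] closeline -7.44 F [ 0.34  0.33 -0.82] w 0.0151 g 58.5 q [ 0.12  0.66 -0.29  1.86  0.29  0.65 -0.46] standxy -0.171 0.0014 Fx 0.37
```

View pics/t2.png

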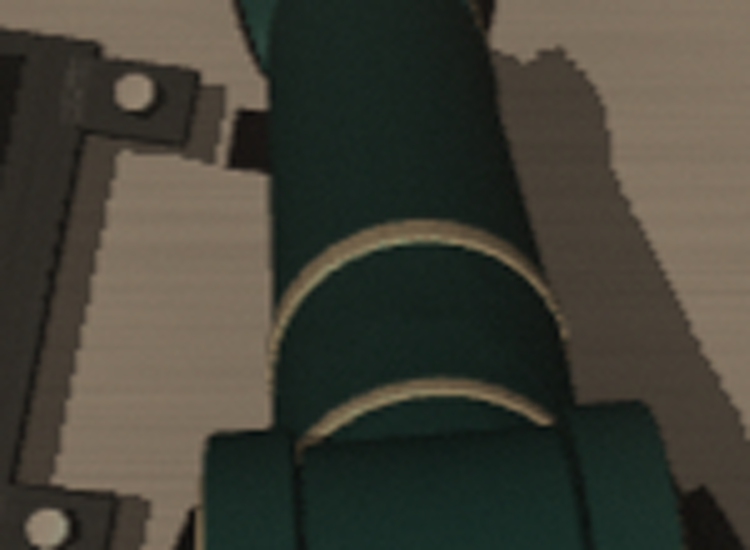

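View pics/s2.png

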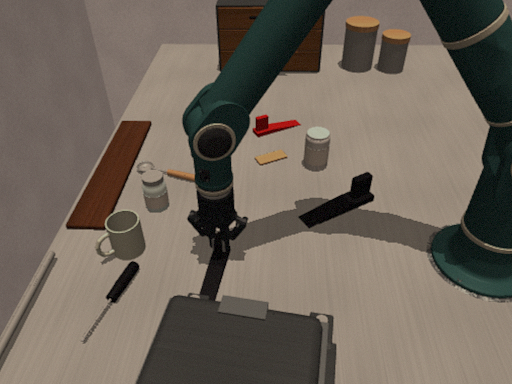

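The shim is held. Its tip in the top crop is at (237,110)–(229,166), just short of the lug end at (198,72)–(188,147). I'll check the alignment in numbers.

Run:
```python
from h import *
f=lambda u,v,z:ray('top',(100+u/5-.4,145+v/5-.4),z)
F=np.array([.612,.192]);xs=np.array([.1362,.9907]);ys=np.array([-.9907,.1362])
for n,p in dict(tip=(f(237,110,.002)+f(229,166,.002))/2,screw=f(136,92,.08),lug=(f(198,72,.055)+f(188,147,.055))/2).items():
    d=p[:2]-F;print(n,p.round(4),(d@xs).round(4),(d@ys).round(4))
a=f(237,110,.002);b=f(229,166,.002);d=b-a;print(np.linalg.norm(d),np.degrees(np.arctan2(d[1],d[0])), proj('side',[.612,.192,0]))
```

```text
tip [0.6052 0.1552 0.002 ] -0.0373 0.0017
screw [0.612  0.1907 0.08  ] -0.0013 -0.0002
lug [0.6088 0.1656 0.055 ] -0.0265 -0.0004
0.03352660486628128 174.81787285254703 [[198.14167147 320.02003508]]
```

>>> step_arm:
  commands:
    - [[0.15,0,0],-0.4,1]
    - [[0.2,0.5,0],-0.4,1]
    - [[0.3,1,-0.05],-0.4,1]
    - [[0.4,2,-0.05],-0.4,1]
    - [[0.55,3,-0.05],-0.4,1]
    - [[0.7,4,-0.05],-0.4,1]
    - [[0.7,4,-0.05],-0.4,1]
    - [[0.7,4,-0.05],-0.4,1]

```text
clock: 4.58
position: [0.5939, 0.0605, 0.0347]
eef_rot: [0.755, 0.656, 0.0, -0.0]
force: [-0.4, -0.4, -1.1]
gripper_width: 0.0152
grasp_force: 58.5
```

```bash
python3 st.py
```

```text
4.58 pos [0.5939 0.0605 0.0347] closeline -8.06 F [-0.39 -0.43 -1.08] w 0.0152 g 58.5 q [ 0.06  0.68 -0.28  1.84  0.28  0.67 -0.53] standxy -0.1327 -0.0 Fx -0.48
```

>>> step_arm:
  commands:
    - [[0.03,0.2,-0.05],0,1]
    - [[0.05,0.4,-0.08],0,1]
    - [[0.1,0.7,-0.08],0,1]
    - [[0.14,1,-0.08],0,1]
    - [[0.14,1,-0.08],0,1]
    - [[0.14,1,-0.08],0,1]

```text
clock: 5.08
position: [0.5961, 0.0681, 0.0346]
eef_rot: [0.756, 0.654, 0.0, 0.001]
force: [-0.6, -1.7, 4.9]
gripper_width: 0.0145
grasp_force: 59.4
```

```bash
python3 st.py
```

```text
5.08 pos [0.5961 0.0681 0.0346] closeline -8.25 F [-0.57 -1.73  4.85] w 0.0145 g 59.4 q [ 0.04  0.68 -0.28  1.83  0.28  0.67 -0.55] standxy -0.1249 -0.0011 Fx -1.79
```

>>> step_arm:
  commands:
    - [[0.0,0.2,0.03],0,1]
    - [[0.04,0.4,0.03],0,1]
    - [[0.06,0.6,0.03],0,1]
    - [[0.06,0.6,0.03],0,1]
    - [[0.06,0.6,0.03],0,1]

```text
clock: 5.5
position: [0.5965, 0.0748, 0.0345]
eef_rot: [0.756, 0.655, 0.0, 0.0]
force: [-0.3, -2.2, 5.6]
gripper_width: 0.0154
grasp_force: 59.3
```

>>> step_arm:
  commands:
    - [[0.03,0.2,0],0,1]
    - [[0.06,0.4,0],0,1]
    - [[0.08,0.6,0],0,1]
    - [[0.08,0.6,0],0,1]
    - [[0.08,0.6,0],0,1]

```text
clock: 5.92
position: [0.5971, 0.0794, 0.0346]
eef_rot: [0.756, 0.654, -0.001, 0.001]
force: [-1.2, -5.4, 6.5]
gripper_width: 0.0147
grasp_force: 59.5
```

```bash
python3 st.py
```

```text
5.92 pos [0.5971 0.0794 0.0346] closeline -8.26 F [-1.17 -5.38  6.54] w 0.0147 g 59.5 q [ 0.02  0.68 -0.28  1.83  0.28  0.67 -0.57] standxy -0.1136 -0.0006 Fx -5.49
```

>>> step_arm:
  commands:
    - [[0.02,0.1,0.03],0,1]
    - [[0.03,0.2,0.03],0,1]
    - [[0.04,0.3,0.03],0,1]
    - [[0.04,0.3,0.03],0,1]
    - [[0.04,0.3,0.03],0,1]

```text
clock: 6.33
position: [0.5972, 0.0809, 0.0346]
eef_rot: [0.757, 0.654, -0.001, 0.001]
force: [-1.3, -8.5, 6.2]
gripper_width: 0.0158
grasp_force: 59.5
```

>>> step_arm:
  commands:
    - [[0.01,0.1,0.02],0,1]
    - [[0.03,0.2,0.02],0,1]
    - [[0.04,0.3,0.02],0,1]
    - [[0.04,0.3,0.02],0,1]
    - [[0.04,0.3,0.02],0,1]

```text
clock: 6.75
position: [0.5974, 0.0828, 0.0347]
eef_rot: [0.757, 0.654, -0.002, 0.001]
force: [-1.8, -10.0, 6.7]
gripper_width: 0.015
grasp_force: 59.6
```

```bash
python3 st.py
```

```text
6.75 pos [0.5974 0.0828 0.0347] closeline -8.35 F [-1.82 -9.96  6.74] w 0.015 g 59.6 q [ 0.01  0.68 -0.28  1.82  0.29  0.68 -0.57] standxy -0.1102 -0.0004 Fx -10.12
```

>>> step_arm:
  commands:
    - [[0,0,0.05],0,1]
    - [[0,0,0.05],0,1]
    - [[0,0,0.05],0,1]
    - [[0,0,0.05],0,1]

```text
clock: 7.08
position: [0.5973, 0.0831, 0.0349]
eef_rot: [0.757, 0.654, -0.002, 0.001]
force: [-1.4, -9.5, 4.4]
gripper_width: 0.0149
grasp_force: 59.1
```

>>> step_arm:
  commands:
    - [[0.02,0.1,0.03],0,1]
    - [[0.03,0.2,0.03],0,1]
    - [[0.03,0.2,0.03],0,1]
    - [[0.03,0.2,0.03],0,1]

```text
clock: 7.42
position: [0.5973, 0.0845, 0.035]
eef_rot: [0.757, 0.654, -0.003, 0.001]
force: [-0.7, -9.6, 3.9]
gripper_width: 0.0152
grasp_force: 59.2
```

```bash
python3 st.py; sleep 0
python3 - <<'E'
from h import *
fs=[]
for i in range(6):
    cams.camera('top');fs.append(ctrl.get_obs()['force'])
print(np.mean(fs,0),np.std(fs,0))
E
```

```text
7.42 pos [0.5973 0.0845 0.035 ] closeline -8.37 F [-0.66 -9.63  3.94] w 0.0152 g 59.2 q [ 0.01  0.68 -0.28  1.82  0.28  0.68 -0.58] standxy -0.1085 -0.0001 Fx -9.63
[-1.20677329 -9.88561893  4.45382851] [0.5082855  0.16690932 0.40599479]
```

>>> step_arm:
  commands:
    - [[0.02,0.1,0.03],0,1]
    - [[0.04,0.2,0.03],0,1]
    - [[0.05,0.35,0.03],0,1]
    - [[0.05,0.35,0.03],0,1]
    - [[0.05,0.35,0.03],0,1]
    - [[0.05,0.35,0.03],0,1]

```text
clock: 8.22
position: [0.5976, 0.0865, 0.0352]
eef_rot: [0.757, 0.653, -0.004, 0.002]
force: [-2.2, -13.2, 5.7]
gripper_width: 0.0155
grasp_force: 59.4
```

```bash
python3 st.py
python3 - <<'E'
from h import *
fs=[]
for i in range(6):
    cams.camera('top');fs.append(ctrl.get_obs()['force'])
print(np.mean(fs,0),np.std(fs,0))
E
```

```text
8.22 pos [0.5976 0.0865 0.0352] closeline -8.42 F [ -2.23 -13.22   5.7 ] w 0.0155 g 59.4 q [ 0.    0.68 -0.27  1.82  0.29  0.68 -0.58] standxy -0.1065 -0.0001 Fx -13.4
[ -2.29496487 -12.77602312   5.17945951] [0.6630068  0.26877702 0.47882282]
```

>>> step_arm:
  commands:
    - [[-0.02,-0.15,0.03],0,1]
    - [[-0.04,-0.3,0.05],0,1]
    - [[-0.06,-0.45,0.08],0,1]
    - [[-0.06,-0.45,0.08],0,1]
    - [[-0.06,-0.45,0.08],0,1]

```text
clock: 8.93
position: [0.5974, 0.0867, 0.0357]
eef_rot: [0.756, 0.654, -0.001, 0.0]
force: [2.4, -6.2, -4.7]
gripper_width: 0.0153
grasp_force: 58.6
```

```bash
python3 st.py
```

```text
8.93 pos [0.5974 0.0867 0.0357] closeline -8.25 F [ 2.38 -6.19 -4.74] w 0.0153 g 58.6 q [ 0.01  0.68 -0.28  1.82  0.28  0.68 -0.58] standxy -0.1063 0.0001 Fx -5.81
```

>>> step_arm:
  commands:
    - [[-0.02,-0.15,-0.05],0,1]
    - [[-0.03,-0.2,-0.05],0,1]
    - [[-0.03,-0.2,-0.05],0,0.4]
    - [[-0.03,-0.2,-0.05],0,0.1]
    - [[-0.03,-0.2,-0.05],0,0]
    - [[-0.03,-0.2,-0.05],0,0]
    - [[-0.03,-0.2,-0.05],0,0]
    - [[-0.03,-0.2,-0.05],0,0]

```text
clock: 9.6
position: [0.5975, 0.0863, 0.0363]
eef_rot: [0.756, 0.655, 0.0, 0.0]
force: [1.2, -0.2, -0.2]
gripper_width: 0.0424
grasp_force: 0.0
```

```bash
python3 st.py
```

```text
9.6 pos [0.5975 0.0863 0.0363] closeline -8.18 F [ 1.19 -0.2  -0.23] w 0.0424 g 0.0 q [ 0.01  0.68 -0.28  1.82  0.28  0.68 -0.57] standxy -0.1067 -0.0001 Fx -0.03
```

Released and free of contact, so I'll raise straight up, back away from the stand and look.

>>> step_arm:
  commands:
    - [[0,0,1.5],0,0]
    - [[0,0,4],0,0]
    - [[0,0,7],0,0]
    - [[0,0,10],0,0]
    - [[0,-4,13],0,0]
    - [[0,-8,15],0,0]
    - [[0,-12,16],0,0]
    - [[0,-16,16],0,0]
    - [[0,-20,16],0,0]
    - [[0,-20,16],0,0]

```text
clock: 10.43
position: [0.5968, -0.1243, 0.1966]
eef_rot: [0.759, 0.651, -0.002, 0.002]
force: [0.2, -1.8, -0.3]
gripper_width: 0.0427
grasp_force: 0.0
```

```bash
python3 st.py
python3 - <<'E'
from h import *
snap('top','t3',(100,145,250,255),5)
E
```

```text
10.43 pos [ 0.5968 -0.1243  0.1966] closeline -8.83 F [ 0.23 -1.78 -0.32] w 0.0427 g 0.0 q [ 0.38  0.47 -0.3   1.73  0.17  0.97 -0.15] standxy -0.3155 -0.028 Fx -1.73
```

View pics/t3.png

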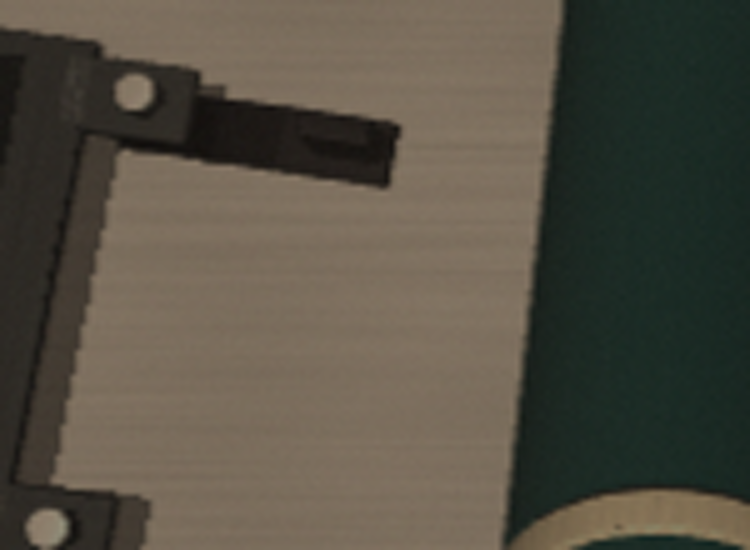

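The shim runs straight in under the lug, with its rear edge at (399,126)–(388,187). I'll check the tip depth and hand in if it agrees.

Run:
```python
from h import *
f=lambda u,v,z:ray('top',(100+u/5-.4,145+v/5-.4),z)
F=np.array([.612,.192]);xs=np.array([.1362,.9907]);ys=np.array([-.9907,.1362])
b=(f(399,126,.014)+f(388,187,.014))/2;d=b[:2]-F;x=d@xs+.159
print('tip x',x,'y',d@ys,ctrl.get_obs()['force'])
if x>.018 and abs(d@ys)<.02: print(ctrl.close_job())
```

```text
tip x 0.025550948376289545 y 0.0017514763820879315 [ 0.53230551 -1.00792513  0.97527489]
the job is handed in; nothing more can be done
None
```

The small black shim is under the hanging foot and released, and the job is handed in: its tip is about 26 mm past the foot's centre, nearly on the centre line. I stopped at about 13 N total drag, which I estimate leaves 6–8 N on the foot. I couldn't measure that directly, and no verdict came back.

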